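# Clamp a file in the desk sealing press and hold the seal lever in the green

## Task

Clamp the bound file in the blue sealing press: turn the crank clockwise (seen from above) until the round clamp pad meets the file, and then about half a turn more. Then push the orange paddle of the spring-loaded seal lever down until its black pointer stands in the middle of the green band, never down into the red, and keep it there: finish while still holding the lever in the green. The file must stay where it lies, and everything else on the desk is to be left alone.

Things in the scene. Friction and masses are not known exactly. Their poses are not given: they have to be found in the camera images.
- press: Blue sealing press fixed to the desk: bed 200 (x) by 420 (y) by 30 mm, uprights at y = +-170 mm, a beam along y across them (50 mm wide, top at 175 mm). Origin: under the bed's centre, on the desk. Crank axis at y = +95 mm; the seal lever's pivot at y = -45 mm, 210 mm high; the lever points to -y, past the bed's end.
- crank_axis (a point): Point on the crank's vertical axis (fixed on the press), 215 mm above the desk, 10 mm above the top of the crank arm.
- crank (a joint): Crank angle, rad, growing clockwise seen from above; the pad goes down 12 mm a turn. It meets the file at about 9.4; half a turn more is 12.5; stop at 13.2. At 0 the crank arm points along the press's +x. Stays where it is left (friction 0.08 N m) and never moves up or down. Starts between 0.6 and 5.
- crank_handle: Orange upright handle on the crank arm, 18 mm thick, 45 mm tall, 50 mm from the crank axis; it spins freely on its own axis, so a gripper can hold it and go round without turning. Origin: centre of its lower end, 205 mm above the desk, level with the top of the crank arm; the hub reaches 2 mm higher. Its own yaw means nothing.
- clamp_pad: Round dark steel clamp pad, 64 mm across, 10 mm thick, under the clamp spindle. Origin: centre of its underside. Sits on a 3 N/mm spring: half a turn after touching it presses with about 18 N.
- file: Hard-cover bound file, buff, 165 (x) by 240 (y) by 30 mm, 0.7 kg, lying loose on the press's bed under pad and die. Origin: centre of its underside, 30 mm above the desk; its top is 60 mm above the desk.
- seal_lever (a joint): Lever angle, rad: 0 at rest (outer end 0.25 rad above level), growing as it is pressed, stop at 0.42. On its +x side a scale with a black pointer: white up to 0.16, green 0.16 to 0.28 (middle 0.22), red from 0.28. A spring returns it: the paddle needs about 3 N to start, 9 N in the green. It moves the die 40 mm per rad.
- seal_grip: Orange paddle on the lever's outer end, 40 (x) by 60 (along the lever) by 16 mm, flat on top, to push down with shut fingers. Origin: centre of its upper face, 200 mm along the lever from the pivot and 12 mm above its centre line; about 271 mm above the desk at rest, 228 mm at the middle of the green. z is the face's normal.
- seal_die: Round brass seal die, 48 mm across, 12 mm thick, under the seal ram. Origin: centre of its underside, 4.5 mm above the file at rest; sprung 1.5 N/mm.
- rubber_stamp: Bystander: wooden hand stamp, foot 50 by 35 mm, 70 mm tall, near the press. Origin under its centre.
- ink_pad: Bystander: black ink pad, 70 by 110 by 18 mm, near the press. Origin under its centre.
- mug: Bystander: white mug, 80 mm across, 90 mm tall, near the crank end of the press. Origin under its centre.
- telephone: Bystander: cream desk telephone, 160 by 200 mm, 110 mm tall. Origin under its centre.
- stapler: Bystander: red and black stapler, 150 by 36 mm, 46 mm tall. Origin under its centre.
- pen_cup: Bystander: dark cup of pens, 76 mm across, 160 mm tall with the pens. Origin under its centre.

How it is judged:
By the outcome, as a careful person would: the job done as asked, in the order asked, and still so for the second after the job is handed in, while the arm keeps its last pose, push and grip.
It also fails if it takes over 67 s, if anything falls off the work surface, if the arm or the gripper's body presses on something with over 40 N, if the wrist force passes 120 N, or if a joint passes its speed limit or range.

## Robot

A 6-joint arm with a two-finger parallel gripper is mounted at the origin on the work surface. World frame = base frame: x ahead of the robot, y to its left, z up, the work surface at z = 0. Lengths are in mm, angles in rad, forces in N, time in s.
With the tool pointing down it reaches from about 250 to 800 mm from the base axis. Payload 3.9 kg.
Tool frame: the origin (TCP) lies at the very end of the fingers, on their centre line; the grasp point (between the pads) lies 19 mm behind it; z points along the fingers, y is the line along which they close (so a half turn about z gives the same grasp; the last joint's range is limited). The gripper opens to 85 mm and grips with 20 to 120 N. Pads are 22 mm wide; open, the fingers measure 114 mm over their backs; the gripper's body (76 mm by 85 mm) begins 54 mm behind the grasp point. The pads swing forward as they close: fully open they stand 13 mm farther back than shut.
Start: joints at [-1.276, 0.26, -0.138, 1.173, 0, 1.571], TCP at [152.533, -502.343, 231.304] pointing down, gripper open.
Joint ranges: [-2.78, 2.78], [-0.83, 1.72], [-1.28, 1.37], [-1.9, 2.12], [-1.57, 1.48], [-3.14, 3.14]. Speed limits (rad/s): [2.57, 2.57, 3.14, 3.14, 3.14, 3.14].

## Interface

Orientations are given as a rotation vector (axis times angle).
In Python, from rig import readout, grab_frame, camera_params, manip gives the robot as it stands. The module is installed in compiled form; this text tells all that it offers.
- The arm moves only by the tool carry_out, never from a script. Its argument "steps" is a list of rows, each a list of 3 entries, a list of its own where there are three numbers: the shift along the tool's x, y, z in units of 50 mm (1.0 is 50 mm), then the turn, a rotation vector about the tool's x, y, z in units of 5 degrees (1.0 is 5 degrees), then the opening, from 0 (shut) to 1 (fully open). In form: [[[tx, ty, tz], [ax, ay, az], claw], ...]. A call has 1 to 10 rows; each row is the pose to reach, as a shift and turn from the pose commanded when the call began, along the tool's axes at that moment; what a row does not reach only later rows make up. A row lasts 1/10 s, in which the tool goes at most 50 mm and 8.59 degrees, less where a joint would pass 70% of its speed; a pose out of reach is approached as far as the arm can. A call with a gripper value outside its range is refused whole. The fingers move at their own pace and stop on an object; "newtons" is the grip in N (left out, the last holds). Time passes only in rows, so rows that repeat a pose let the fingers close. It gives the time, the measured TCP pose, the force, the opening and the grip force at its end, in the units of the state.
- readout.read_state(): the state, without advancing time (a new reading comes with each control period).
- grab_frame(name): name is "side" or "top"; returns the picture (384x512x3 uint8, blue, green, red); there is no depth.
- camera_params(name): a dict with "camera_matrix" (3x3 intrinsics, pixels), "R" (3x3) and "t" (3): a world point X has camera coordinates R X + t. Camera axes: x right, y down, z forward; pixel columns grow to the right and rows downward; lengths in mm; the calibration is good to about 2 mm. A picture is of the moment at which its call begins. camera_params takes no time and is no camera call.
- manip.job_done(): hands the job in; it is judged then, once.
The state is a dict: "time_s": time; "q": joint angles; "qd": joint speeds; "joint_torque": joint torques, N m; "position": TCP position; "orientation": TCP orientation; "force": force on the tool from outside, world axes, zero at the start; "moment": the same for the moment, N m; "grip_width": opening from 0.0 (shut) to 1.0 (fully open); "finger_force": force on a finger pad.
Only numpy, scipy, OpenCV 4.12 (cv2) and the standard library are available. Lean on these libraries where they do the work, as an engineer would, in place of code of your own. Each camera call takes 0.05 s, during which the arm holds its last target. There are 200 camera calls.

## Working session

There is one attempt and no reset: what is moved stays moved. The work goes in short steps, Python scripts to look and compute and a tool call to move; the robot and the scene stay as the last step left them, time stands still between calls to the robot, and variables do not carry over. Pictures are saved under pics/ and viewed, at most 10 in all, crops included, and the job is handed in when it is done.

Besides the shell and the picture viewer there is one more tool, called after "Request:" by a JSON object that holds its "method" and its "body". carry_out: Moves the arm, as the interface text tells. Its arguments: {"type":"object","properties":{"steps":{"type":"array","items":{"type":"array"}},"newtons":{"type":"number"}},"required":["steps"]}

```bash
mkdir -p pics; python3 - <<'E'
from rig import readout, grab_frame, camera_params
import cv2
for n in("side","top"):
    cv2.imwrite(f"pics/{n}0.png",grab_frame(n)); p=camera_params(n); print(n,p)
print(readout.read_state())
E
```

```text
side {'camera_matrix': array([[425.06173378,   0.        , 251.77797805],
       [  0.        , 425.06173378, 188.73408758],
       [  0.        ,   0.        ,   1.        ]]), 'R': array([[-0.77307682, -0.6342928 , -0.00498765],
       [-0.45876317,  0.5645367 , -0.68617393],
       [ 0.4380509 , -0.52817701, -0.72742041]]), 't': array([ 422.94213145,  346.52014588, 1356.08211329])}
top {'camera_matrix': array([[366.97847323,   0.        , 258.46722435],
       [  0.        , 366.97847323, 194.86031291],
       [  0.        ,   0.        ,   1.        ]]), 'R': array([[ 0.01705816, -0.99984037, -0.00531572],
       [-0.99526252, -0.01647063, -0.09581872],
       [ 0.09571587,  0.00692503, -0.99538461]]), 't': array([  17.08334312,  565.28615628, 1382.44580411])}
{'time_s': 0.1, 'q': array([-1.27601901e+00,  2.60611169e-01, -1.39229195e-01,  1.17270309e+00,
       -4.87085031e-06,  1.57080476e+00]), 'qd': array([-0.00061029, -0.00301665,  0.00425538,  0.00057552,  0.00261363,
        0.00084319]), 'joint_torque': array([-7.50408708e-04, -4.06507194e+01,  2.54527545e+01,  1.00914954e-02,
       -1.31652428e-04,  3.33786630e-06]), 'position': array([ 152.34854271, -501.7741597 ,  230.55600332]), 'orientation': array([-3.10582450e+00, -4.61093726e-01,  4.10380798e-04]), 'force': array([ 0.57814113, -0.22091825,  0.40563341]), 'moment': array([ 0.04448934,  0.00552046, -0.04469854]), 'finger_force': 0.0, 'grip_width': 1.0015712495848308}
```

View pics/side0.png

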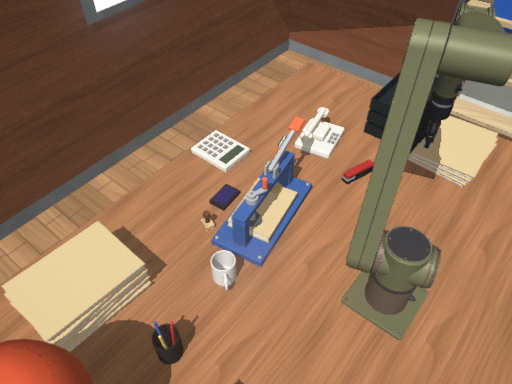

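View pics/top0.png

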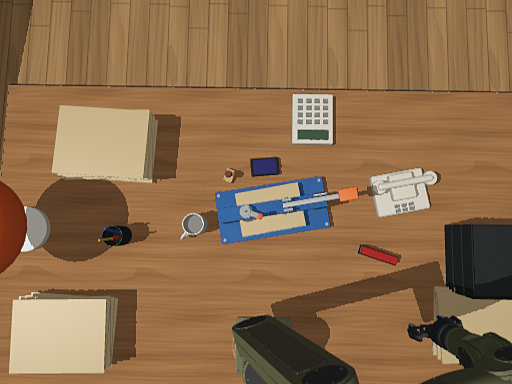

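The side view shows the press centred near (263,217). The handle is at (265,184) and the paddle at (297,124). In the top view the bed spans about (217..330,178..243), with the handle near (255,214) and the paddle near (348,195). Next I'll measure these by colour masks.

```bash
cat > h.py <<'E'
from rig import readout, grab_frame, camera_params
import cv2, numpy as np
P={n:camera_params(n) for n in("side","top")}
def ray(n,uv):
    p=P[n];d=p["R"].T@np.linalg.inv(p["camera_matrix"])@np.array([uv[0],uv[1],1.]);return -p["R"].T@p["t"],d
def onz(n,uv,z):
    c,d=ray(n,uv);return c+d*(z-c[2])/d[2]
def tri(a,b):
    c1,d1=ray("side",a);c2,d2=ray("top",b)
    s=np.linalg.lstsq(np.c_[d1,-d2],c2-c1,rcond=None)[0]
    p,q=c1+d1*s[0],c2+d2*s[1];return (p+q)/2,np.linalg.norm(p-q)
def proj(n,X):
    p=P[n];v=p["camera_matrix"]@(p["R"]@np.asarray(X,float)+p["t"]);return v[:2]/v[2]
def mask(im,lo,hi):
    return cv2.inRange(cv2.cvtColor(im,cv2.COLOR_BGR2HSV),lo,hi)
def blobs(m,amin=8):
    k,l,s,c=cv2.connectedComponentsWithStats(m)
    return [(c[i].round(1).tolist(),s[i].tolist()) for i in range(1,k) if s[i,4]>=amin]
ORANGE=((3,170,120),(16,255,255)); BLUE=((105,120,60),(120,255,255))
E
python3 - <<'E'
from h import *
I={n:cv2.imread(f"pics/{n}0.png") for n in P}
for n in I:
    for b in blobs(mask(I[n],*ORANGE)): print(n,b)
    m=mask(I[n],*BLUE)
    k,l,s,c=cv2.connectedComponentsWithStats(m); 
    print([ (s[i].tolist()) for i in range(1,k) if s[i,4]>60])
n="top";m=mask(I[n],*BLUE);m[:, :205]=0;m[:,345:]=0;m[:174]=0;m[250:]=0
pts=np.argwhere(m)[:,::-1].astype(np.float32)
W=np.array([onz(n,p,30)[:2] for p in pts],np.float32)
r=cv2.minAreaRect(W);print(r);print(cv2.boxPoints(r))
cv2.imwrite("pics/t0c.png",cv2.resize(I["top"][165:255,200:380],None,fx=4,fy=4,interpolation=2))
cv2.imwrite("pics/both.png",np.vstack([cv2.resize(I["top"][170:250,205:375],None,fx=4,fy=4,interpolation=2)[:300,:680],cv2.resize(I["side"][110:270,200:340],None,fx=1.85,fy=1.85)[:300].copy() if 0 else cv2.resize(I["side"][112:262,205:325],(680,300))*0+0]))
cv2.imwrite("pics/s0c.png",cv2.resize(I["side"][110:262,200:330],None,fx=3.9,fy=3.9,interpolation=2))
E
```

```text
side ([299.6, 126.0], [293, 119, 12, 13, 28])
side ([264.5, 183.4], [263, 178, 4, 11, 37])
side ([32.0, 364.2], [0, 340, 78, 44, 2689])
[[492, 0, 20, 20, 313], [266, 153, 28, 31, 182], [213, 170, 99, 93, 1804]]
top ([323.5, 93.0], [320, 93, 8, 1, 8])
top ([348.3, 193.5], [338, 186, 21, 16, 227])
top ([1.6, 226.9], [0, 204, 6, 49, 173])
top ([259.6, 215.5], [258, 213, 5, 6, 21])
[[253, 159, 9, 15, 65], [259, 158, 18, 15, 164], [215, 177, 116, 67, 2580], [249, 200, 38, 16, 372]]
((509.760986328125, -27.05291748046875), (195.50758361816406, 419.65631103515625), 9.898248672485352)
[[ 377.39307  162.84808]
 [ 449.5316  -250.56146]
 [ 642.1289  -216.95392]
 [ 569.99036  196.45563]]
```

View pics/t0c.png

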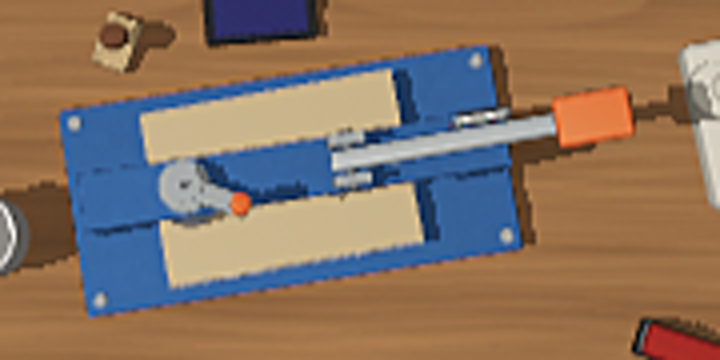

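View pics/s0c.png

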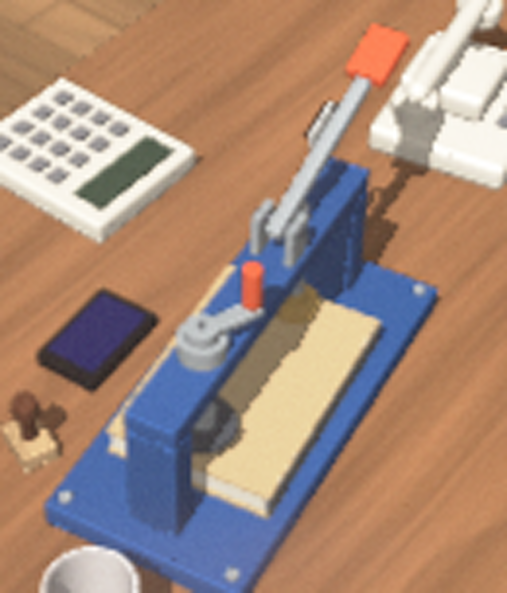

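The crops show the scale on the lever's far (+x) side, so press yaw is about +9.9°. The hub is at top pixel (246.5,211.5) and the handle at (259.6,215.5), so the crank starts near 1.9 rad. I'll cross-check these.

```bash
cat >> h.py <<'E'
yaw=np.radians(9.9);O=np.array([509.8,-27.0,0]);Rz=cv2.Rodrigues(np.array([0,0,yaw]))[0]
def pw(p): return O+Rz@np.asarray(p,float)      # press->world
def wp(w): return Rz.T@(np.asarray(w)-O)        # world->press
E
python3 - <<'E'
from h import *
I={n:cv2.imread(f"pics/{n}0.png") for n in P}
ax=pw([0,95,205]);print("axis",ax,"hub px",proj("top",ax),proj("side",ax))
for n in P: print(n,"handle blob wide",[b for b in blobs(mask(I[n],(2,120,90),(16,255,255))) if 200<b[0][0]<380 and 110<b[0][1]<230])
t,e=tri((264.5,183.4),(259.6,215.5));print("handle tri",t,e,"press",wp(t))
for z in(227,235,245):
    h=wp(onz("top",(259.6,215.5),z));r=h[:2]-[0,95];print(z,h,np.hypot(*r),np.arctan2(-r[1],r[0]))
h=wp(onz("side",(264.5,183.4),227));r=h[:2]-[0,95];print("side",h,np.hypot(*r),np.arctan2(-r[1],r[0]))
print("paddle top",wp(onz("top",(348.3,193.5),271)))
print("file: buff"); m=mask(I["top"],(15,40,120),(28,130,255));m[:, :225]=0;m[:,315:]=0;m[:178]=0;m[240:]=0
for b in blobs(m,100):print(b,wp(onz("top",b[0],60)))
# corner bolts on the bed at z=30
for uv in((218.5,196),(319,180),(224.8,240),(326.8,224)): print("bolt",wp(onz("top",uv,32)))
E
```

```text
axis [493.46673547  66.58538598 205.        ] hub px [245.84730875 210.84870119] [251.22591272 193.95872273]
side handle blob wide [([264.3, 182.7], [262, 177, 5, 12, 49])]
top handle blob wide [([256.9, 175.1], [0, 0, 512, 384, 136630]), ([259.6, 215.6], [258, 213, 5, 6, 25])]
handle tri [476.97391433  19.73111509 227.84873743] 2.035228489786257 press [-24.30284456  51.67901667 227.84873743]
227 [-23.34813314  52.10973282 227.        ] 48.83349608587424 2.069306059269244
235 [-23.66548988  52.14148758 235.        ] 48.958221963228 2.075309492814942
245 [-24.06218579  52.18118103 245.        ] 49.11659640986611 2.082770555596052
side [-24.86121817  50.54475723 227.        ] 50.934750207994874 2.0807070671844268
paddle top [ 8.13989253e-02 -2.36377375e+02  2.71000000e+02]
file: buff
([267.7, 194.0], [235, 183, 65, 23, 829]) [58.17649024  8.9023709  60.        ]
([272.2, 223.0], [240, 211, 66, 26, 976]) [-51.57182722   9.44016041  60.        ]
bolt [ 82.53197273 195.20867097  32.        ]
bolt [  83.51038627 -195.13371214   32.        ]
bolt [-86.69087212 195.85624749  32.        ]
bolt [ -87.0651528  -195.60071086   32.        ]
```

```bash
cat >> h.py <<'E'
def delta(press,z=None):
    """tool-axes shift in units of 50 mm from the present pose to a press point"""
    s=readout.read_state();R=cv2.Rodrigues(s["orientation"])[0]
    return (R.T@(pw(press)-s["position"])/50).round(3), s["time_s"], wp(s["position"]).round(1), np.degrees(np.arctan2(R[1,0],R[0,0]))-9.9, s["force"].round(1)
E
python3 -c "
from h import *
print(delta([-24.4,51.4,330])); print(delta([-24.4,51.4,212]))"
```

```text
(array([ 9.24 , -8.092, -1.975]), 0.1, array([-433.8, -406.2,  230.6]), np.float64(6.989013867866065), array([ 0.6, -0.2,  0.4]))
(array([ 9.24 , -8.088,  0.385]), 0.1, array([-433.8, -406.2,  230.6]), np.float64(6.989013867866065), array([ 0.6, -0.2,  0.4]))
```

Request:
{"method": "carry_out", "body": {"steps": [[[0,0,-1],[0,0,0],0.5],[[0.3,-0.3,-2],[0,0,0],0.5],[[0.9,-0.8,-2],[0,0,0.4],0.5],[[1.5,-1.3,-2],[0,0,0.8],0.5],[[2.1,-1.8,-2],[0,0,1.4],0.5],[[2.8,-2.4,-2],[0,0,1.4],0.5],[[3.5,-3.0,-2],[0,0,1.4],0.5],[[4.2,-3.6,-2],[0,0,1.4],0.5],[[4.9,-4.2,-2],[0,0,1.4],0.5],[[5.5,-4.8,-2],[0,0,1.4],0.5]], "newtons": 30}}

```text
time_s: 1.1
position: [346.6, -191.0, 331.0]
orientation: [-3.13, -0.271, -0.0]
force: [0.6, -0.6, 0.6]
grip_width: 0.5
finger_force: 0.0
```

```bash
python3 -c "
from h import *
print(delta([-24.4,51.4,330]))"
```

```text
(array([ 3.291, -3.697,  0.022]), 1.1, array([-188.9, -133.5,  331. ]), np.float64(0.0033606787317559395), array([ 0.6, -0.6,  0.6]))
```

Request:
{"method": "carry_out", "body": {"steps": [[[0.6,-0.7,0],[0,0,0],0.5],[[1.2,-1.4,0],[0,0,0],0.5],[[1.8,-2.1,0],[0,0,0],0.5],[[2.4,-2.7,0],[0,0,0],0.5],[[2.9,-3.3,0],[0,0,0],0.5],[[3.2,-3.6,0],[0,0,0],0.5],[[3.3,-3.7,0],[0,0,0],0.5],[[3.3,-3.7,0.3],[0,0,0],0.5],[[3.3,-3.7,0.6],[0,0,0],0.5],[[3.3,-3.7,0.6],[0,0,0],0.5]]}}

```text
time_s: 2.1
position: [474.9, 17.1, 299.3]
orientation: [3.13, 0.27, -0.007]
force: [-0.5, 0.6, -0.4]
grip_width: 0.503
finger_force: 0.0
```

```bash
python3 - <<'E'
from h import *
print(delta([-24.4,51.4,212]))
a=[cv2.resize(grab_frame("top")[170:250,205:375],None,fx=3,fy=3,interpolation=2),cv2.resize(grab_frame("side")[90:220,200:340],None,fx=3.64,fy=3.64,interpolation=2)[:340,:510]]
cv2.imwrite("pics/pre.png",np.vstack(a))
E
```

```text
(array([ 0.057, -0.038,  1.747]), 2.1, array([-26.8,  49.5, 299.3]), np.float64(-0.05066432802193255), array([-0.5,  0.6, -0.4]))
```

View pics/pre.png

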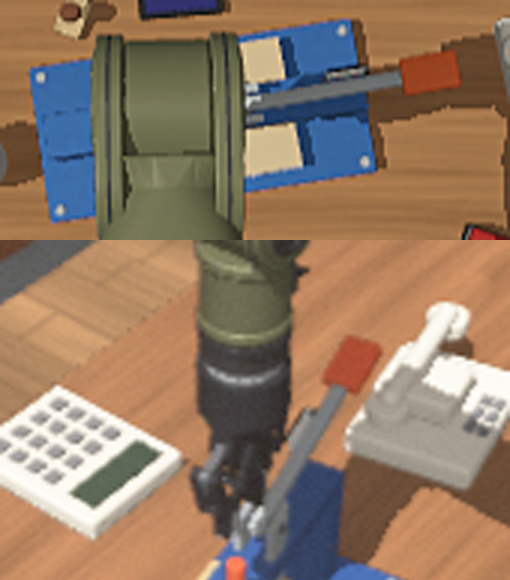

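The gripper hovers above the handle, clear of the lever. I'll go down and grip.

Request:
{"method": "carry_out", "body": {"steps": [[[0.05,-0.03,0.4],[0,0,0],0.5],[[0.05,-0.03,0.8],[0,0,0],0.5],[[0.05,-0.03,1.2],[0,0,0],0.5],[[0.05,-0.03,1.5],[0,0,0],0.5],[[0.05,-0.03,1.7],[0,0,0],0.5],[[0.05,-0.03,1.7],[0,0,0],0.5],[[0.05,-0.03,1.7],[0,0,0],0.1],[[0.05,-0.03,1.7],[0,0,0],0.1],[[0.05,-0.03,1.7],[0,0,0],0.1],[[0.05,-0.03,1.7],[0,0,0],0.1]], "newtons": 30}}

```text
time_s: 3.2
position: [479.8, 19.9, 217.5]
orientation: [-3.13, -0.271, -0.004]
force: [-0.0, 1.7, 5.4]
grip_width: 0.197
finger_force: 29.4
```

```bash
python3 - <<'E'
from h import *
print(delta([-24.4,51.4,212]),readout.read_state()["finger_force"])
import math
for i in range(0,51):
    t=2.08+.25*i
    if i%5==0: pass
def rows(t0,d,n=10):
    return [[round(math.cos(t0+d*k)-math.cos(t0),2),round(math.sin(t0+d*k)-math.sin(t0),2)] for k in range(1,n+1)]
for c in range(5): print(round(2.08+2.0*c,2),rows(2.08+2.0*c,.2))
E
```

```text
(array([-0.059,  0.   ,  0.109]), 3.2, array([-21.5,  51.4, 217.5]), np.float64(-3.943244793624956e-05), array([-0. ,  1.7,  5.4])) 29.440008401870728
2.08 [[-0.16, -0.11], [-0.3, -0.26], [-0.41, -0.43], [-0.48, -0.61], [-0.51, -0.81], [-0.5, -1.01], [-0.46, -1.21], [-0.37, -1.39], [-0.25, -1.55], [-0.1, -1.68]]
4.08 [[0.17, -0.1], [0.36, -0.17], [0.56, -0.19], [0.76, -0.18], [0.95, -0.13], [1.13, -0.04], [1.29, 0.09], [1.41, 0.24], [1.51, 0.41], [1.57, 0.6]]
6.08 [[0.02, 0.2], [0.0, 0.4], [-0.06, 0.59], [-0.15, 0.76], [-0.28, 0.92], [-0.44, 1.04], [-0.61, 1.13], [-0.81, 1.19], [-1.01, 1.2], [-1.2, 1.18]]
8.08 [[-0.19, -0.06], [-0.36, -0.16], [-0.51, -0.3], [-0.63, -0.46], [-0.72, -0.64], [-0.77, -0.83], [-0.77, -1.03], [-0.74, -1.23], [-0.67, -1.41], [-0.57, -1.58]]
10.08 [[0.14, -0.15], [0.3, -0.26], [0.48, -0.34], [0.68, -0.38], [0.88, -0.39], [1.07, -0.35], [1.26, -0.28], [1.43, -0.17], [1.57, -0.02], [1.68, 0.14]]
```

Request:
{"method": "carry_out", "body": {"steps": [[[-0.2,-0.11,0],[0,0,0],0.1],[[-0.35,-0.26,0],[0,0,0],0.1],[[-0.46,-0.43,0],[0,0,0],0.1],[[-0.53,-0.61,0],[0,0,0],0.1],[[-0.56,-0.81,0],[0,0,0],0.1],[[-0.55,-1.01,0],[0,0,0],0.1],[[-0.51,-1.21,0],[0,0,0],0.1],[[-0.42,-1.39,0],[0,0,0],0.1],[[-0.3,-1.55,0],[0,0,0],0.1],[[-0.15,-1.68,0],[0,0,0],0.1]]}}

```text
time_s: 4.2
position: [452.4, 91.8, 217.2]
orientation: [-3.112, -0.296, 0.018]
force: [-19.9, 9.6, 23.3]
grip_width: 0.202
finger_force: 31.9
```

```bash
cat >> h.py <<'E'
def ang():
    s=readout.read_state();p=wp(s["position"]);r=p[:2]-[0,95]
    print(s["time_s"],p.round(1),"R",np.hypot(*r).round(1),"th",np.arctan2(-r[1],r[0])%(2*np.pi),"F",(Rz.T@s["force"]).round(1),s["finger_force"],s["grip_width"])
E
python3 - <<'E'
from h import *
ang()
E
```

```text
4.2 [-36.1 126.9 217.2] R 48.2 th 3.8655186966560207 F [-18.   12.9  23.3] 31.891570687294006 0.20223698839250004
```

Request:
{"method": "carry_out", "body": {"steps": [[[0,0,0],[0,0,0],0.1],[[0,0,0],[0,0,0],0.1],[[0,0,0],[0,0,0],0.1]]}}

```text
time_s: 4.5
position: [452.9, 93.0, 217.3]
orientation: [-3.11, -0.296, 0.015]
force: [-14.0, 10.6, 17.5]
grip_width: 0.2
finger_force: 31.6
```

```bash
python3 - <<'E'
from h import *
ang(); s=readout.read_state(); print(cv2.Rodrigues(s["orientation"])[0].round(3),s["moment"])
cv2.imwrite("pics/grip.png",cv2.resize(grab_frame("side")[120:240,190:330],None,fx=4.2,fy=4.2,interpolation=2))
E
```

```text
4.5 [-35.4 128.  217.3] R 48.4 th 3.891336889264139 F [-11.9  12.9  17.5] 31.55860126018524 0.20045718920461325
[[ 0.982  0.189 -0.011]
 [ 0.189 -0.982  0.017]
 [-0.008 -0.019 -1.   ]] [ 1.58262974  2.61724505 -0.02240323]
```

View pics/grip.png

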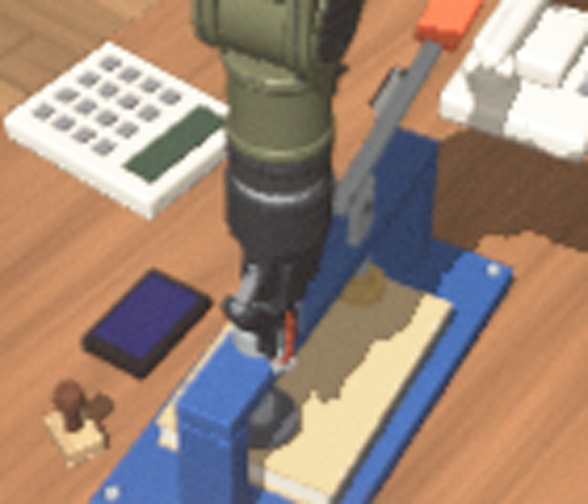

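```bash
python3 - <<'E'
from h import *
im=grab_frame("side")
for b in blobs(mask(im,(2,120,90),(16,255,255)),4):
    if 200<b[0][0]<330 and 110<b[0][1]<260: print(b, [wp(onz("side",b[0],z)).round(1) for z in (210,215,220)])
for th in(3.2,3.5,3.9,4.08):
  print(th,[proj("side",pw([50*np.cos(th),95-50*np.sin(th),z])).round(1) for z in (205,227,250)])
E
```

```text
([231.1, 130.0], [215, 116, 29, 28, 328]) [array([ 226.1, -149.9,  210. ]), array([ 222.6, -144.6,  215. ]), array([ 219.2, -139.4,  220. ])]
([258.5, 199.3], [258, 194, 2, 12, 23]) [array([-34.2, 107.9, 210. ]), array([-36.3, 111.8, 215. ]), array([-38.4, 115.8, 220. ])]
([206.6, 220.0], [206, 218, 2, 5, 5]) [array([ 63.9, 260.7, 210. ]), array([ 61.3, 263.9, 215. ]), array([ 58.7, 267.1, 220. ])]
3.2 [array([264.3, 200.1]), array([264.4, 195.5]), array([264.5, 190.6])]
3.5 [array([261.2, 202.7]), array([261.3, 198.1]), array([261.4, 193.2])]
3.9 [array([255.8, 205. ]), array([255.8, 200.4]), array([255.8, 195.5])]
4.08 [array([253.1, 205.4]), array([253. , 200.8]), array([253. , 195.9])]
```

Request:
{"method": "carry_out", "body": {"steps": [[[-0.05,-0.05,0],[0,0,0],0.1],[[-0.05,-0.05,0],[0,0,0],0.1],[[-0.05,-0.05,0],[0,0,0],0.1]]}}

```text
time_s: 4.9
position: [452.5, 92.6, 217.3]
orientation: [-3.112, -0.298, 0.009]
force: [-9.4, 6.0, 14.1]
grip_width: 0.196
finger_force: 30.8
```

```bash
python3 - <<'E'
from h import *
ang(); s=readout.read_state(); print(cv2.Rodrigues(s["orientation"])[0].round(3),s["moment"])
E
```

```text
4.9 [-35.9 127.7 217.3] R 48.5 th 3.8800753775039114 F [-8.2  7.6 14.1] 30.782904624938965 0.19632884215893315
[[ 0.982  0.19  -0.007]
 [ 0.19  -0.982  0.015]
 [-0.004 -0.016 -1.   ]] [ 0.97573843  1.51261368 -0.03596556]
```

Request:
{"method": "carry_out", "body": {"steps": [[[0,0,-0.08],[0,0,0],0.1],[[0,0,-0.08],[0,0,0],0.1],[[0,0,-0.08],[0,0,0],0.1]]}}

```text
time_s: 5.2
position: [451.4, 90.7, 217.8]
orientation: [-3.116, -0.297, 0.018]
force: [-6.8, 3.4, -7.4]
grip_width: 0.202
finger_force: 31.6
```

```bash
python3 - <<'E'
from h import *
ang(); s=readout.read_state(); print(cv2.Rodrigues(s["orientation"])[0].round(3),s["moment"])
E
```

```text
5.2 [-37.3 126.  217.8] R 48.5 th 3.8356420776322153 F [-6.1  4.5 -7.4] 31.640155613422394 0.2021757653740358
[[ 0.982  0.189 -0.013]
 [ 0.189 -0.982  0.011]
 [-0.01  -0.013 -1.   ]] [ 0.39495081  0.97537882 -0.00361221]
```

```bash
cat >> h.py <<'E'
C=np.array([2.4,95.3])
def circ(d=0.15,n=10,out=0.05):
    s=readout.read_state();r=(wp(s["position"])[:2]-C)*[1,-1];t=np.arctan2(r[1],r[0])
    F=(Rz.T@s["force"]);f=F[:2]*[1,-1];er=np.array([np.cos(t),np.sin(t)]);et=np.array([-er[1],er[0]])
    print("t",s["time_s"],"R",np.hypot(*r).round(1),"th",round(t%(2*np.pi),3),"Frad",(f@er).round(1),"Ftan",(f@et).round(1),"Fz",F[2].round(1),"z",s["position"][2].round(1))
    for k in range(1,n+1):
        a=t+d*k; v=np.array([np.cos(a),np.sin(a)])*(1+out)-er; print(v.round(2).tolist(),end=" ")
E
python3 -c "
from h import *
circ()"
```

```text
t 5.2 R 50.2 th 3.8 Frad 7.6 Ftan -0.2 Fz -7.4 z 217.8
[0.07, -0.15] [0.19, -0.25] [0.32, -0.33] [0.47, -0.39] [0.62, -0.42] [0.78, -0.44] [0.94, -0.43] [1.09, -0.39] [1.24, -0.34] [1.37, -0.26]
```

Request:
{"method": "carry_out", "body": {"steps": [[[0.07,-0.15,0.02],[0,0,0],0.1],[[0.19,-0.25,0.02],[0,0,0],0.1],[[0.32,-0.33,0.02],[0,0,0],0.1],[[0.47,-0.39,0.02],[0,0,0],0.1],[[0.62,-0.42,0.02],[0,0,0],0.1],[[0.78,-0.44,0.02],[0,0,0],0.1],[[0.94,-0.43,0.02],[0,0,0],0.1],[[1.09,-0.39,0.02],[0,0,0],0.1],[[1.24,-0.34,0.02],[0,0,0],0.1],[[1.37,-0.26,0.02],[0,0,0],0.1]]}}

```text
time_s: 6.2
position: [521.2, 110.4, 217.8]
orientation: [-3.111, -0.312, 0.009]
force: [-2.0, -0.0, -6.0]
grip_width: 0.202
finger_force: 32.0
```

```bash
python3 -c "
from h import *
circ()"
```

```text
t 6.2 R 50.1 th 5.418 Frad -1.0 Ftan -1.7 Fz -6.0 z 217.8
[0.14, 0.07] [0.24, 0.2] [0.31, 0.34] [0.37, 0.49] [0.39, 0.64] [0.4, 0.8] [0.38, 0.95] [0.34, 1.11] [0.28, 1.25] [0.2, 1.38]
```

```bash
python3 -c "
from h import *
circ(.2,10,0)"
```

```text
t 6.2 R 50.1 th 5.418 Frad -1.0 Ftan -1.7 Fz -6.0 z 217.8
[0.14, 0.14] [0.25, 0.31] [0.32, 0.5] [0.35, 0.7] [0.34, 0.9] [0.3, 1.09] [0.21, 1.27] [0.09, 1.43] [-0.05, 1.57] [-0.23, 1.67]
```

Request:
{"method": "carry_out", "body": {"steps": [[[0.14,0.14,0.02],[0,0,0],0.1],[[0.25,0.31,0.02],[0,0,0],0.1],[[0.32,0.5,0.02],[0,0,0],0.1],[[0.35,0.7,0.02],[0,0,0],0.1],[[0.34,0.9,0.02],[0,0,0],0.1],[[0.3,1.09,0.02],[0,0,0],0.1],[[0.21,1.27,0.02],[0,0,0],0.1],[[0.09,1.43,0.02],[0,0,0],0.1],[[-0.05,1.57,0.02],[0,0,0],0.1],[[-0.23,1.67,0.02],[0,0,0],0.1]]}}

```text
time_s: 7.2
position: [526.1, 27.6, 217.5]
orientation: [-3.103, -0.31, 0.006]
force: [-5.3, 10.5, 0.9]
grip_width: 0.198
finger_force: 32.8
```

```bash
python3 -c "
from h import *
circ(.2,10,0);print(readout.read_state()['orientation'])"
```

```text
t 7.2 R 50.0 th 1.092 Frad -11.6 Ftan -2.1 Fz 0.9 z 217.5
[-0.19, 0.07] [-0.38, 0.11] [-0.58, 0.11] [-0.78, 0.06] [-0.96, -0.02] [-1.12, -0.14] [-1.26, -0.28] [-1.36, -0.45] [-1.43, -0.64] [-1.46, -0.84] [-3.10318457 -0.30979886  0.00569933]
```

```bash
python3 -c "
from h import *
circ(.2,10,-.06)"
```

```text
t 7.2 R 50.0 th 1.092 Frad -11.6 Ftan -2.1 Fz 0.9 z 217.5
[-0.2, 0.02] [-0.39, 0.05] [-0.57, 0.05] [-0.76, 0.0] [-0.93, -0.07] [-1.08, -0.18] [-1.21, -0.32] [-1.31, -0.48] [-1.37, -0.66] [-1.4, -0.84]
```

Request:
{"method": "carry_out", "body": {"steps": [[[-0.2,0.02,0],[0,0,0],0.1],[[-0.39,0.05,0],[0,0,0],0.1],[[-0.57,0.05,0],[0,0,0],0.1],[[-0.76,0.0,0],[0,0,0],0.1],[[-0.93,-0.07,0],[0,0,0],0.1],[[-1.08,-0.18,0],[0,0,0],0.1],[[-1.21,-0.32,0],[0,0,0],0.1],[[-1.31,-0.48,0],[0,0,0],0.1],[[-1.37,-0.66,0],[0,0,0],0.1],[[-1.4,-0.84,0],[0,0,0],0.1]]}}

```text
time_s: 8.2
position: [447.7, 53.0, 217.5]
orientation: [-3.112, -0.31, 0.01]
force: [-3.4, -2.3, 0.8]
grip_width: 0.199
finger_force: 32.7
```

```bash
python3 -c "
from h import *
circ(.2,8,0)"
```

```text
t 8.2 R 50.1 th 3.026 Frad 3.9 Ftan -1.3 Fz 0.8 z 217.5
[-0.0, -0.2] [0.03, -0.4] [0.11, -0.58] [0.22, -0.75] [0.36, -0.89] [0.53, -1.0] [0.71, -1.07] [0.91, -1.11]
```

Request:
{"method": "carry_out", "body": {"steps": [[[-0.03,-0.2,0],[0,0,0],0.1],[[0.0,-0.41,0],[0,0,0],0.1],[[0.08,-0.6,0],[0,0,0],0.1],[[0.2,-0.77,0],[0,0,0],0.1],[[0.34,-0.91,0],[0,0,0],0.1],[[0.52,-1.03,0],[0,0,0],0.1],[[0.71,-1.1,0],[0,0,0],0.1],[[0.91,-1.14,0],[0,0,0],0.1]]}}

```text
time_s: 9.0
position: [483.2, 115.7, 217.9]
orientation: [-3.089, -0.33, 0.014]
force: [-5.4, 12.9, -6.2]
grip_width: 0.199
finger_force: 32.7
```

```bash
python3 -c "
from h import *
circ(.15,10,0)"
```

```text
t 9.0 R 50.0 th 4.631 Frad 13.8 Ftan -2.0 Fz -6.2 z 217.9
[0.15, -0.0] [0.3, 0.02] [0.44, 0.06] [0.58, 0.13] [0.7, 0.21] [0.81, 0.31] [0.91, 0.43] [0.98, 0.56] [1.04, 0.7] [1.07, 0.85]
```

Request:
{"method": "carry_out", "body": {"steps": [[[0.16,-0.04,0.02],[0,0,0],0.1],[[0.31,-0.03,0.02],[0,0,0],0.1],[[0.46,0.02,0.02],[0,0,0],0.1],[[0.61,0.09,0.02],[0,0,0],0.1],[[0.73,0.17,0.02],[0,0,0],0.1],[[0.84,0.28,0.02],[0,0,0],0.1],[[0.94,0.41,0.02],[0,0,0],0.1],[[1.01,0.55,0.02],[0,0,0],0.1],[[1.07,0.7,0.02],[0,0,0],0.1],[[1.1,0.85,0.02],[0,0,0],0.1]]}}

```text
time_s: 10.0
position: [544.6, 79.0, 217.3]
orientation: [-3.102, -0.325, 0.016]
force: [-15.9, -1.9, 9.7]
grip_width: 0.199
finger_force: 33.8
```

```bash
python3 -c "
from h import *
circ(.05,3,0)"
```

```text
t 10.0 R 50.2 th 6.222 Frad -15.9 Ftan -1.8 Fz 9.7 z 217.3
[0.0, 0.05] [0.0, 0.1] [-0.0, 0.15]
```

Request:
{"method": "carry_out", "body": {"steps": [[[-0.06,0,-0.03],[0,0,0],0.1],[[-0.1,0,-0.03],[0,0,0],0.1],[[-0.1,0,-0.03],[0,0,0],0.1]]}}

```text
time_s: 10.3
position: [544.2, 78.8, 217.8]
orientation: [-3.102, -0.326, 0.003]
force: [0.2, -0.8, -6.0]
grip_width: 0.2
finger_force: 32.2
```

```bash
python3 -c "
from h import *
circ(.05,3,0)"
```

```text
t 10.3 R 49.8 th 6.224 Frad -0.0 Ftan 0.8 Fz -6.0 z 217.8
[0.0, 0.05] [0.0, 0.1] [-0.0, 0.15]
```

Crank at about 12.5 and the contact forces are gone. I'll open and rise.

Request:
{"method": "carry_out", "body": {"steps": [[[0,0,0.02],[0,0,0],0.5],[[0,0,0.02],[0,0,0],0.5],[[0,0,0.02],[0,0,0],0.5],[[0,0,0.02],[0,0,0],0.5],[[0,0,-0.4],[0,0,0],0.5],[[0,0,-1],[0,0,0],0.5],[[0,0,-1.6],[0,0,0],0.5],[[0,0,-2.2],[0,0,0],0.3],[[0,0,-2.6],[0,0,0],0],[[0,0,-2.6],[0,0,0],0]]}}

```text
time_s: 11.3
position: [546.0, 76.8, 351.8]
orientation: [-3.101, -0.327, -0.007]
force: [1.0, -0.4, -0.4]
grip_width: 0.007
finger_force: 0.0
```

```bash
python3 -c "
from h import *
print(delta([0,-238,335])); print(delta([0,-238,285]))
s=grab_frame('side')
for b in blobs(mask(s,(2,120,90),(16,255,255)),6):
    if 200<b[0][0]<330 and 110<b[0][1]<260:
        h=wp(onz('side',b[0],227));r=h[:2]-[0,95];print(b,h.round(1),np.hypot(*r),np.arctan2(-r[1],r[0])%6.2832)
cv2.imwrite('pics/released.png',np.vstack([cv2.resize(s[110:262,190:330],None,fx=3.6,fy=3.6,interpolation=2)]))"
```

```text
(array([-1.321,  6.643,  0.177]), 11.3, array([ 53.5,  96.1, 351.8]), np.float64(2.1360067261685103), array([ 1. , -0.4, -0.4]))
(array([-1.328,  6.665,  1.176]), 11.3, array([ 53.5,  96.1, 351.8]), np.float64(2.1360067261685103), array([ 1. , -0.4, -0.4]))
([221.4, 128.6], [215, 124, 11, 10, 54]) [ 250.4 -121.6  227. ] 331.04720554821677 0.7131004271052629
```

View pics/released.png

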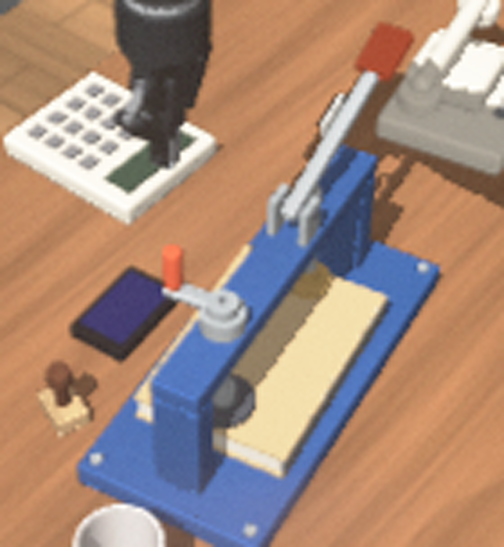

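The crank arm now points along +x, with the handle at about pixel (238,184). The pad sits on the file, which hasn't moved. Next I'll move over the paddle.

Request:
{"method": "carry_out", "body": {"steps": [[[-0.15,0.7,0.1],[0,0,0],0],[[-0.3,1.5,0.2],[0,0,0],0],[[-0.45,2.3,0.2],[0,0,0],0],[[-0.6,3.1,0.2],[0,0,0],0],[[-0.8,3.9,0.2],[0,0,0],0],[[-0.95,4.7,0.2],[0,0,0],0],[[-1.1,5.5,0.2],[0,0,0],0],[[-1.2,6.2,0.2],[0,0,0],0],[[-1.3,6.6,0.2],[0,0,0],0],[[-1.32,6.65,0.2],[0,0,0],0]]}}

```text
time_s: 12.35
position: [548.3, -264.4, 328.2]
orientation: [-3.101, -0.322, 0.008]
force: [-0.5, 0.9, -0.3]
grip_width: -0.002
finger_force: 0.0
```

```bash
python3 -c "
from h import *
h=wp(onz('side',(237.8,184.2),227));r=h[:2]-[0,95];print(h,np.hypot(*r),np.arctan2(-r[1],r[0]))
print(delta([0,-240,275]));print(delta([0,-243,228]))"
```

```text
[ 49.51908366  96.26346968 227.        ] 49.53519962485129 -0.02550926869368584
(array([0.062, 0.018, 1.064]), 12.35, array([  -2.9, -240.5,  328.2]), np.float64(1.9408083029808463), array([-0.5,  0.9, -0.3]))
(array([0.062, 0.101, 2.002]), 12.35, array([  -2.9, -240.5,  328.2]), np.float64(1.9408083029808463), array([-0.5,  0.9, -0.3]))
```

Request:
{"method": "carry_out", "body": {"steps": [[[0.06,0.02,0.3],[0,0,0],0],[[0.06,0.02,0.6],[0,0,0],0],[[0.06,0.02,0.8],[0,0,0],0],[[0.06,0.02,0.95],[0,0,0],0],[[0.06,0.02,1.0],[0,0,0],0],[[0.06,0.02,1.05],[0,0,0],0],[[0.06,0.02,1.1],[0,0,0],0],[[0.06,0.02,1.15],[0,0,0],0],[[0.06,0.02,1.2],[0,0,0],0],[[0.06,0.02,1.2],[0,0,0],0]], "newtons": 30}}

```text
time_s: 13.35
position: [552.1, -261.5, 270.9]
orientation: [-3.103, -0.327, 0.002]
force: [0.0, -0.2, 1.5]
grip_width: -0.0
finger_force: 0.9
```

```bash
python3 -c "
from h import *
print(delta([0,-244,228]))"
```

```text
(array([-0.032,  0.131,  0.855]), 13.35, array([   1.4, -238.3,  270.9]), np.float64(2.119152529768275), array([ 0. , -0.2,  1.5]))
```

Request:
{"method": "carry_out", "body": {"steps": [[[0,0.02,0.08],[0,0,0],0],[[0,0.03,0.16],[0,0,0],0],[[-0.01,0.05,0.24],[0,0,0],0],[[-0.01,0.06,0.32],[0,0,0],0],[[-0.02,0.08,0.4],[0,0,0],0],[[-0.02,0.1,0.48],[0,0,0],0],[[-0.03,0.11,0.56],[0,0,0],0],[[-0.03,0.12,0.62],[0,0,0],0],[[-0.03,0.13,0.68],[0,0,0],0],[[-0.03,0.13,0.7],[0,0,0],0]]}}

```text
time_s: 14.35
position: [553.0, -267.6, 236.3]
orientation: [-3.103, -0.327, -0.001]
force: [3.6, -1.3, 8.5]
grip_width: 0.005
finger_force: 3.9
```

```bash
python3 -c "
from h import *
print(delta([0,-244,228]))"
```

```text
(array([-0.023, -0.007,  0.166]), 14.35, array([   1.2, -244.5,  236.3]), np.float64(2.132082354964263), array([ 3.6, -1.3,  8.5]))
```

Request:
{"method": "carry_out", "body": {"steps": [[[0,0,0.05],[0,0,0],0],[[0,0,0.1],[0,0,0],0],[[0,0,0.14],[0,0,0],0],[[0,0,0.16],[0,0,0],0],[[0,0,0.16],[0,0,0],0],[[0,0,0.16],[0,0,0],0]]}}

```text
time_s: 14.95
position: [553.2, -268.4, 229.3]
orientation: [-3.106, -0.327, -0.003]
force: [1.8, -4.3, 9.3]
grip_width: -0.0
finger_force: 4.6
```

```bash
python3 -c "
from h import *
print(delta([0,-244,228]))
s=grab_frame('side');t=grab_frame('top')
cv2.imwrite('pics/hold.png',np.vstack([cv2.resize(s[100:262,190:340],(500,540),interpolation=2)]))"
```

```text
(array([-0.024, -0.025,  0.026]), 14.95, array([   1.2, -245.2,  229.3]), np.float64(2.111869151890028), array([ 1.8, -4.3,  9.3]))
```

View pics/hold.png

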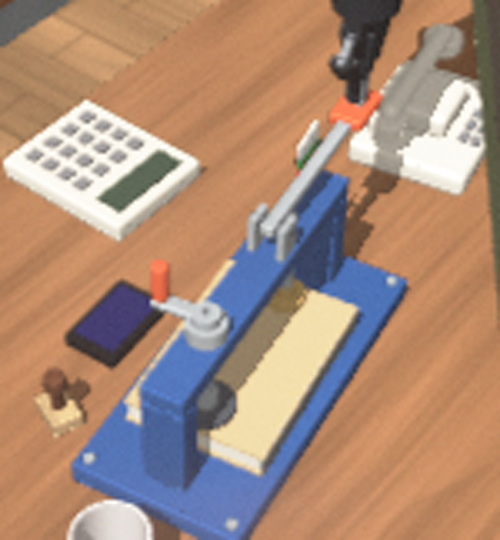

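The fingers hold the paddle down at z ≈ 229 mm with 9.3 N, which is the middle of the green. The white and green parts of the scale now show behind the lever, around (305,145) in the picture. The file hasn't moved. I'll hold briefly to check it is steady, then hand in.

Request:
{"method": "carry_out", "body": {"steps": [[[0,0,0.02],[0,0,0],0],[[0,0,0.02],[0,0,0],0],[[0,0,0.02],[0,0,0],0],[[0,0,0.02],[0,0,0],0],[[0,0,0.02],[0,0,0],0]]}}

```text
time_s: 15.55
position: [553.2, -268.4, 228.3]
orientation: [-3.106, -0.327, -0.003]
force: [2.3, -3.7, 9.8]
grip_width: -0.0
finger_force: 4.7
```

```bash
python3 -c "
from h import *
from rig import manip
d=delta([0,-244,228]);print(d)
if 222<d[2][2]<234 and 5<d[4][2]<13: print(manip.job_done())"
```

```text
(array([-0.024, -0.027,  0.007]), 15.55, array([   1.2, -245.3,  228.3]), np.float64(2.1111949106552643), array([ 2.3, -3.7,  9.8]))
the job is handed in; nothing more can be done
None
```

I handed the job in at 15.6 s: the file is clamped with the crank at about 12.5 rad, and the lever is held mid-green by height and force (paddle at 228 mm, about 9.8 N), though the pointer itself was hidden from the cameras.

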